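# Close the puppet-head mould and hold it shut

## Task

Close the plaster puppet-head mould: of the two loose mould halves with wooden grips, pick up the long one that matches the lower half on its board, fit its two holes over the two brass dowels (big hole on big dowel) and bring it down gently until it lies flat on the lower half. Press it down with a push of about 15 N and finish while still gripping it and pressing, without letting go. Leave the short half, the paint jar, the brush and the puppet head where they are.

Things in the scene. Friction and masses are not known exactly. Their poses are not given: they have to be found in the camera images.
- lower_half: Lower mould half, fixed: white plaster block 160 (x) x 90 (y) x 45 mm on a plywood board 180 x 110 x 12 mm. Origin: centre of the board's underside; z up, x along the length toward the big dowel. Flat top face 57 mm above the bench, with a 56 mm round hollow. Brass dowels stand 26 mm above it, tapered at the tip: big (16 mm diameter) at x = +58 mm, small (10 mm) at x = -58 mm.
- big_dowel (a point): Foot of the big (16 mm) dowel: on its axis, at the level of the lower half's top face. Axes as the lower half's.
- small_dowel (a point): Foot of the small (10 mm) dowel: on its axis, at the level of the lower half's top face. Axes as the lower half's.
- upper_half: Matching upper half, loose, flat on the bench: white plaster slab 160 (x) x 90 (y) x 30 mm, about 0.45 kg. Through holes: 19 mm at x = +58 mm (big), 13 mm at x = -58 mm (small). Centred on top a wooden grip block 66 (x) x 26 (y) mm, its top 71 mm above the slab's underside; pinch it across y. Origin: centre of the underside; z up, x along the length toward the big hole.
- big_hole (a point): Centre of the big hole's lower mouth, in the underside of the upper half.
- small_hole (a point): Centre of the small hole's lower mouth, in the underside of the upper half.
- grip (a point): Centre line of the upper half's wooden grip, 56 mm above its underside (15 mm below the grip's top): a good height for the middle of the finger pads.
- short_half: The wrong upper half, to be left alone: same look but shorter, 120 x 90 x 30 mm, holes only 80 mm apart, grip 34 x 26 mm, 71 mm high overall. It lies flat on the bench; it and the long half may be either one on the left or the right. Origin: centre of the underside.
- paint_jar: Bystander: amber glass paint jar with a yellow cap, 68 mm wide, 100 mm high, standing. Origin: centre of its underside.
- brush: Bystander: paint brush about 170 mm long, lying on the bench. Origin: on its underside, near its middle.
- puppet_head: Bystander: terracotta-coloured puppet head on a small stick stand, 70 mm wide foot, 107 mm high. Origin: centre of its underside.
Things that resemble listed ones, but are neither listed nor needed, are in the scene too. What is shaped like the lower_half but blue is not meant. Leave any green look-alike of the upper_half alone.

How it is judged:
On the way, in this order (a step that is already met when the one before it is completed fails the run):
1. the long upper half is lifted off the bench, clear of the lower half (height (world z) of upper_half above 0.03 m and contact force between the fingers and upper_half above 1 N and contact force between upper_half and lower_half below 0.1 N), for 0.2 s.
2. it lies flat on the lower half with both dowels in their holes (distance between big_hole and big_dowel below 0.005 m and distance between small_hole and small_dowel below 0.005 m and angle between upper_half's own z axis and vertical below 0.05 rad), for 0.2 s.
At the end, for the whole second after the job is handed in: Each hole's lower mouth within 5 mm of its dowel's foot, upper half level within 0.05 rad, pressed on the lower half with more than 9 N in all (its own weight is 3.5 to 5.3 N), the fingers still on it (all of step 2 and contact force between upper_half and lower_half above 9 N and contact force between the fingers and upper_half above 2 N); the arm keeps its last pose, push and grip.
It fails at once if the plaster is slammed or crushed (over 70 N between the halves) (contact force between upper_half and lower_half above 70 N).
It fails at once if the short half is disturbed (moved over 30 mm) (distance of short_half from where it was at the start of the episode above 0.03 m).
It fails at once if the paint jar is disturbed (moved over 30 mm) (distance of paint_jar from where it was at the start of the episode above 0.03 m).
It fails at once if the brush is disturbed (moved over 30 mm) (distance of brush from where it was at the start of the episode above 0.03 m).
It fails at once if the puppet head is disturbed (moved over 30 mm) (distance of puppet_head from where it was at the start of the episode above 0.03 m).
It also fails if it takes over 42 s, if anything falls off the work surface, if the arm or the gripper's body presses on something with over 40 N, if the wrist force passes 120 N, or if a joint passes its speed limit or range.

## Robot

A 7-joint arm with a two-finger parallel gripper is mounted at the origin on the work surface. World frame = base frame: x ahead of the robot, y to its left, z up, the work surface at z = 0. Lengths are in m, angles in rad, forces in N, time in s.
With the tool pointing down it reaches from about 0.35 to 0.9 m from the base axis. Payload 19.9 kg.
Tool frame: the origin (TCP) lies midway between the tips of the shut fingers; the grasp point (between the pads) lies 19 mm behind it; z points along the fingers, y is the line along which they close (so a half turn about z gives the same grasp; the last joint's range is limited). The gripper opens to 94 mm and grips with 3 to 60 N. Pads are 16 mm wide; open, the fingers measure 119 mm over their backs; the gripper's body (75 mm by 177 mm) begins 78 mm behind the grasp point.
Start: joints at [1.238, 0.417, -0.01, 1.614, 0.005, 1.111, -0.053], TCP at [0.179, -0.599, 0.205] pointing down, gripper open.
Joint ranges: [-2.81, 2.81], [-0.39, 2.02], [-1.27, 1.25], [0.06, 2.57], [-1.19, 4.33], [0.19, 2], [-2.82, 2.82]. Speed limits (rad/s): [1.89, 1.89, 2.39, 2.39, 3.01, 3.01, 3.01].

## Interface

Orientations are given as a rotation vector (axis times angle).
In Python, from station import env gives the robot as it stands. The module is installed in compiled form; this text tells all that it offers.
- The arm moves only by the shell command python3 -m jog 'ROWS' [OPENING] [FORCE]. ROWS is JSON, a list of rows, each a list of 6 numbers: the shift along the world's x, y, z each as a share of 0.5 m, from -1 to 1, then the turn, a rotation vector about the world's x, y, z each as a share of 45 degrees, from -1 to 1. A call has 1 to 8 rows; each row is the pose to reach, as a shift and turn from the pose commanded when the call began; what a row does not reach only later rows make up. A row lasts 1/10 s, in which the tool goes at most 50 mm and 8.59 degrees, less where a joint would pass 70% of its speed; a pose out of reach is approached as far as the arm can. A call with a number of a shift or a turn outside -1 to 1 is refused whole. A call with a gripper value outside its range is refused whole. OPENING is the closure, from -1 (fully open) to 1 (shut), set as the call begins (- or left out, the last holds). The fingers move at their own pace and stop on an object; FORCE is the grip in N (left out, the last holds). Time passes only in rows, so rows that repeat a pose let the fingers close. It gives the time, the measured TCP pose, the force, the opening and the grip force at its end, in the units of the state.
- env.get_obs(): the state, without advancing time (a new reading comes with each control period).
- env.capture(name): name is "side" or "top" or "wrist"; returns (picture, depth): 384x512x3 uint8, red, green, blue; 384x512 float32, m along the optical axis (not along the pixel's ray), 0 where there is no reading.
- env.camera_model(name): a dict with "K" (3x3 intrinsics, pixels), "position" and "attitude" of the camera in the world. Camera axes: x right, y up, looking along -z (the intrinsics and any distortion apply to the point x, -y, -z); pixel columns grow to the right and rows downward; lengths in m; the calibration is good to about 2 mm. A picture is of the moment at which its call begins: read the wrist's pose just before it. camera_model takes no time and is no camera call; for the wrist camera it gives the pose at the moment of the call.
- env.finish_job(): hands the job in; it is judged then, once.
The state is a dict: "clock": time; "joint_positions": joint angles; "dq": joint speeds; "tau": joint torques, N m; "eef_pos": TCP position; "eef_rot": TCP orientation; "ft_force": force on the tool from outside, world axes, zero at the start; "moment": the same for the moment, N m; "width": opening from 0.0 (shut) to 1.0 (fully open); "grasp_force": force on a finger pad.
Only numpy, scipy, OpenCV 4.12 (cv2) and the standard library are available. Lean on these libraries where they do the work, as an engineer would, in place of code of your own. Each camera call takes 0.05 s, during which the arm holds its last target. There are 200 camera calls.

## Working session

There is one attempt and no reset: what is moved stays moved. The work goes in short steps, Python scripts to look and compute and a shell command to move; the robot and the scene stay as the last step left them, time stands still between calls to the robot, and variables do not carry over. Pictures are saved under pics/ and viewed, at most 10 in all, crops included, and the job is handed in when it is done.

```bash
mkdir -p pics; python3 - <<'E'
from station import env
import cv2, numpy as np
o=env.get_obs(); print({k:np.round(v,3).tolist() for k,v in o.items()})
for n in("top","side"):
    p,d=env.capture(n); cv2.imwrite(f"pics/{n}0.png",p[:,:,::-1]); np.savez(f"{n}0.npz",p=p,d=d)
    m=env.camera_model(n); print(n,{k:np.round(v,4).tolist() if not isinstance(v,str) else v for k,v in m.items()})
E
```

```text
{'clock': 0.0, 'joint_positions': [1.238, 0.418, -0.01, 1.614, 0.005, 1.111, -0.053], 'dq': [-0.001, -0.001, 0.001, -0.002, 0.0, 0.0, 0.001], 'tau': [-0.001, -85.126, 0.638, -42.6, -0.049, 0.019, 0.0], 'eef_pos': [0.179, -0.598, 0.205], 'eef_rot': [-3.107, -0.455, 0.0], 'ft_force': [-0.791, 0.104, 0.434], 'moment': [-0.023, -0.039, 0.017], 'grasp_force': 0.0, 'width': 0.999}
top {'K': [[478.6456, 0.0, 251.9538], [0.0, 478.6456, 193.953], [0.0, 0.0, 1.0]], 'position': [0.3214, 0.0061, 1.4244], 'attitude': [0.1013, -0.1138, -1.585]}
side {'K': [[437.8454, 0.0, 259.5986], [0.0, 437.8454, 193.8472], [0.0, 0.0, 1.0]], 'position': [-0.1014, 0.6636, 1.0224], 'attitude': [0.3554, -0.9065, -2.2353]}
```

View pics/top0.png

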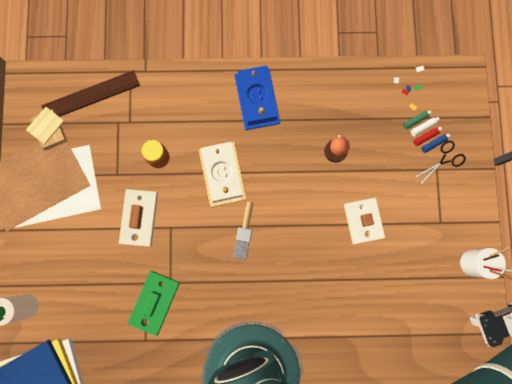

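The top view shows the long half at about (138,218), the lower half at (222,172) with dowels near (219,150) and (226,190), and the short half at (365,220). The brush lies at (243,230), close to the lower half.

```bash
cat > h.py <<'E'
import numpy as np, cv2
from scipy.spatial.transform import Rotation as R
def ray(m,uv,z):
    uv=np.atleast_2d(np.float64(uv)); K=np.array(m["K"])
    d=np.c_[(uv[:,0]-K[0,2])/K[0,0],-(uv[:,1]-K[1,2])/K[1,1],-np.ones(len(uv))]
    d=R.from_rotvec(m["attitude"]).apply(d) if np.size(m["attitude"])==3 else d@np.array(m["attitude"]).T
    p=np.array(m["position"]); return p+d*((z-p[2])/d[:,2])[:,None]
E
python3 - <<'E'
from station import env
from h import *
f=np.load("top0.npz"); p,d=f["p"],f["d"]; m=env.camera_model("top")
print(m.keys())
hsv=cv2.cvtColor(p,cv2.COLOR_RGB2HSV)
w=((hsv[:,:,1]<70)&(hsv[:,:,2]>170)).astype(np.uint8)
for n,(x0,y0,x1,y1),z in(("long",(110,180,165,255),.03),("lower",(190,130,250,215),.057)):
    q=np.zeros_like(w); q[y0:y1,x0:x1]=w[y0:y1,x0:x1]
    cs,_=cv2.findContours(q,cv2.RETR_EXTERNAL,cv2.CHAIN_APPROX_NONE); c=max(cs,key=cv2.contourArea)
    W=ray(m,c[:,0,:],z)[:,:2]; r=cv2.minAreaRect((W*1000).astype(np.float32)); print(n,r)
    b=cv2.boxPoints(r); print(np.round(b))
a=cv2.resize(p[180:255,110:165],None,fx=7,fy=7,interpolation=cv2.INTER_CUBIC); b=cv2.resize(p[135:210,195:250],None,fx=7,fy=7,interpolation=cv2.INTER_CUBIC)
cv2.imwrite("pics/c1.png",np.hstack([a,b])[:,:,::-1])
E
```

```text
dict_keys(['K', 'position', 'attitude'])
long ((450.52301025390625, 328.17352294921875), (90.3924789428711, 158.4858856201172), 83.49759674072266)
[[367. 292.]
 [524. 274.]
 [534. 364.]
 [377. 382.]]
lower ((578.308837890625, 81.52269744873047), (161.2740936279297, 90.61551666259766), 11.308879852294922)
[[490. 110.]
 [508.  21.]
 [666.  53.]
 [648. 142.]]
```

View pics/c1.png

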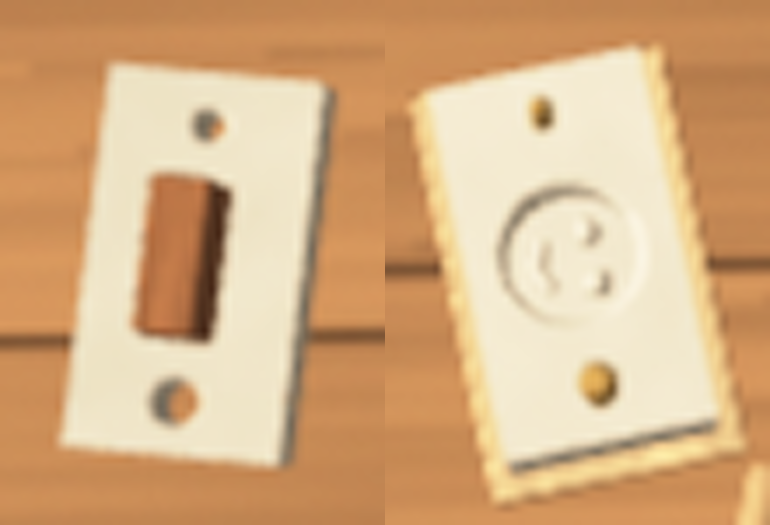

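Both blocks have the right size (158x90 and 161x91 mm). The big hole and the big dowel are both at the robot's end, at the lower end in each crop. The long half is at (0.4505, 0.328) with its axis at -6.5°, and the lower half is at (0.578, 0.0815) at +11.3°. I'm moving over the long half now, which needs a tool turn of about -23°.

```bash
python3 -m jog '[[0.45,0.9,0,0,0,-0.26],[0.45,0.9,0,0,0,-0.26],[0.45,0.9,0,0,0,-0.26],[0.45,0.9,0,0,0,-0.26],[0.45,0.9,0,0,0,-0.26],[0.45,0.9,0,0,0,-0.26],[0.45,0.9,0,0,0,-0.26],[0.45,0.9,0,0,0,-0.26]]' -1
```

```text
clock: 0.9
eef_pos: [0.3584, -0.239, 0.2054]
eef_rot: [3.138, 0.136, -0.0]
ft_force: [1.4, -0.8, -0.5]
width: 1.004
grasp_force: 0.0
```

```bash
python3 -m jog '[[0.18,0.95,0,0,0,-0.255],[0.18,0.95,0,0,0,-0.255],[0.18,0.95,0,0,0,-0.255],[0.18,0.95,0,0,0,-0.255],[0.18,0.95,0,0,0,-0.255],[0.18,0.95,0,0,0,-0.255],[0.18,0.95,0,0,0,-0.255],[0.18,0.95,0,0,0,-0.255]]'; python3 -m jog '[[0,0,0,0,0,0]]'
```

```text
clock: 1.7
eef_pos: [0.4309, 0.1452, 0.2055]
eef_rot: [-3.136, 0.179, -0.001]
ft_force: [0.8, -1.6, -0.5]
width: 1.0
grasp_force: 0.0
clock: 1.8
eef_pos: [0.4309, 0.1491, 0.2056]
eef_rot: [-3.135, 0.168, -0.0]
ft_force: [-0.7, -0.5, 0.2]
width: 1.002
grasp_force: 0.0
```

```bash
python3 -m jog '[[0.04,0.358,0,0,0,-0.01],[0.04,0.358,0,0,0,-0.01],[0.04,0.358,0,0,0,-0.01],[0.04,0.358,0,0,0,-0.01],[0.04,0.358,0,0,0,-0.01],[0.04,0.358,0,0,0,-0.01]]'; python3 - <<'E'
from station import env
from h import *
m=env.camera_model("wrist"); p,d=env.capture("wrist"); cv2.imwrite("pics/w1.png",p[:,:,::-1]); np.savez("w1.npz",p=p,d=d,**m)
print(m, env.get_obs()["eef_pos"],env.get_obs()["eef_rot"])
E
```

```text
clock: 2.4
eef_pos: [0.4506, 0.3223, 0.2049]
eef_rot: [3.136, -0.189, -0.002]
ft_force: [0.8, 0.2, 0.4]
width: 0.998
grasp_force: 0.0
{'K': array([[275.84388864,   0.        , 255.92423676],
       [  0.        , 275.84388864, 190.39110102],
       [  0.        ,   0.        ,   1.        ]]), 'position': array([0.51904575, 0.31354704, 0.38352945]), 'attitude': array([-0.18204111,  0.20496558, -1.68156508])} [0.45094681 0.32144472 0.20503797] [ 3.13507646e+00 -1.91274281e-01 -9.87045734e-04]
```

View pics/w1.png

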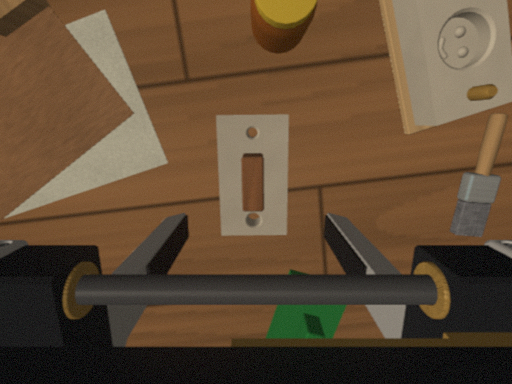

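The wrist view shows the long half between the fingers: slab (217..289, 114..235), grip about (253,183), holes at (252,132) and (252,220). Next I measure it.

```bash
python3 - <<'E'
from h import *
f=np.load("w1.npz"); p,m=f["p"],f
hsv=cv2.cvtColor(p,cv2.COLOR_RGB2HSV); x0,y0,x1,y1=205,105,300,245
print(hsv[125,235],hsv[180,254],hsv[150,200])
w=((hsv[:,:,1]<70)&(hsv[:,:,2]>100)).astype(np.uint8)
q=np.zeros_like(w); q[y0:y1,x0:x1]=w[y0:y1,x0:x1]
cs,h=cv2.findContours(q,cv2.RETR_CCOMP,cv2.CHAIN_APPROX_NONE)
for c,hh in zip(cs,h[0]):
    if cv2.contourArea(c)<25: continue
    z=.03
    W=ray(m,c[:,0,:],.03 if hh[3]<0 or cv2.contourArea(c)<400 else .071)[:,:2]
    print(hh[3],cv2.contourArea(c),cv2.minAreaRect((W*1000).astype(np.float32)))
E
```

```text
[ 20  63 146] [ 13 156 116] [ 15 141 127]
-1 7877.0 ((449.4921569824219, 325.47760009765625), (88.92300415039062, 158.37191772460938), 83.63402557373047)
1 1562.5 ((442.928466796875, 326.8851623535156), (29.59354591369629, 88.94746398925781), 83.55178833007812)
1 117.0 ((507.6620788574219, 320.41314697265625), (14.959087371826172, 14.977913856506348), 38.42158889770508)
```

```bash
python3 -m jog '[[0,0.01,-0.1,0,0,0.013],[0,0.01,-0.2,0,0,0.013],[0,0.01,-0.28,0,0,0.013],[0,0.01,-0.32,0,0,0.013],[0,0.01,-0.336,0,0,0.013],[0,0.01,-0.336,0,0,0.013]]'; python3 -m jog '[[0,0,0,0,0,0],[0,0,0,0,0,0],[0,0,0,0,0,0],[0,0,0,0,0,0],[0,0,0,0,0,0],[0,0,0,0,0,0]]' 1 40
```

```text
clock: 3.05
eef_pos: [0.4511, 0.3263, 0.0373]
eef_rot: [3.136, -0.176, -0.001]
ft_force: [-0.3, 0.5, -0.6]
width: 1.002
grasp_force: 0.0
clock: 3.65
eef_pos: [0.451, 0.3273, 0.0376]
eef_rot: [-3.137, 0.175, -0.0]
ft_force: [0.1, -0.1, 0.4]
width: 0.525
grasp_force: 0.0
```

```bash
python3 -m jog '[[0,0,0,0,0,0],[0,0,0,0,0,0],[0,0,0,0,0,0],[0,0,0,0,0,0],[0,0,0,0,0,0],[0,0,0,0,0,0]]' 1 50
```

```text
clock: 4.25
eef_pos: [0.4509, 0.3271, 0.0374]
eef_rot: [3.137, -0.175, -0.0]
ft_force: [-0.5, -2.3, 1.5]
width: 0.273
grasp_force: 50.0
```

```bash
python3 -m jog '[[0,0,0.03,0,0,0],[0,0,0.1,0,0,0],[0,0,0.18,0,0,0],[0,0,0.26,0,0,0],[0,0,0.3,0,0,0],[0,0,0.3,0,0,0]]'; python3 -m jog '[[0.03,-0.06,0,0,0,0.1],[0.08,-0.15,0,0,0,0.2],[0.13,-0.24,0,0,0,0.3],[0.18,-0.33,0,0,0,0.393],[0.22,-0.42,0,0,0,0.393],[0.255,-0.491,0,0,0,0.393],[0.255,-0.491,0,0,0,0.393],[0.255,-0.491,0,0,0,0.393]]';python3 - <<'E'
from station import env
from h import *
m=env.camera_model("wrist"); p,d=env.capture("wrist"); cv2.imwrite("pics/w2.png",p[:,:,::-1]); np.savez("w2.npz",p=p,d=d,**m)
o=env.get_obs();print(o["eef_pos"],o["eef_rot"],o["ft_force"],o["moment"])
m=env.camera_model("top"); p,d=env.capture("top"); np.savez("t2.npz",p=p,d=d,**m)
m=env.camera_model("side"); p,d=env.capture("side"); np.savez("s2.npz",p=p,d=d,**m); cv2.imwrite("pics/s2.png",p[:,:,::-1])
E
```

```text
clock: 4.85
eef_pos: [0.4518, 0.3283, 0.1909]
eef_rot: [-3.134, 0.174, -0.006]
ft_force: [0.1, 0.9, -4.3]
width: 0.276
grasp_force: 50.0
clock: 5.65
eef_pos: [0.578, 0.081, 0.1863]
eef_rot: [-3.126, -0.307, 0.003]
ft_force: [-1.0, 0.1, -3.7]
width: 0.271
grasp_force: 50.0
[0.57770717 0.082375   0.18659161] [-3.12551073e+00 -3.10098882e-01  2.40401401e-03] [-0.70155496  0.28609732 -4.32413639] [ 0.06366079  0.02250458 -0.0114694 ]
```

View pics/w2.png

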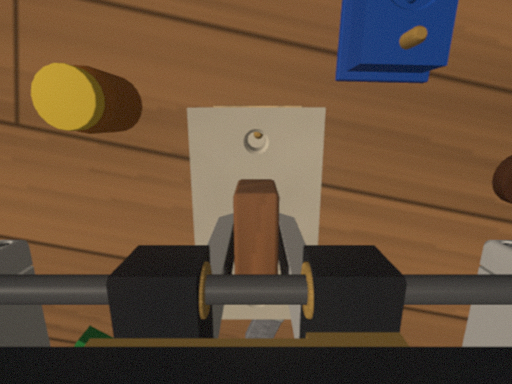

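View pics/s2.png

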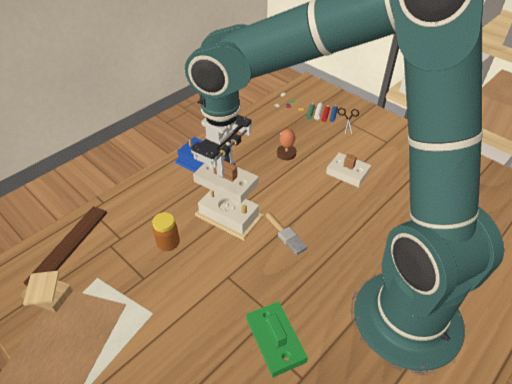

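Wrist view: slab held, its small hole at (257,141), with the brass tip visible through it near (258,134). Side view: the slab hangs above the lower half, and the jar, brush and short half are where they were. Next I measure the slab's tilt and in-hand pose, plus the dowels.

```bash
python3 - <<'E'
from h import *
def pts(m,uv,d):
    K=m["K"]; uv=np.float64(uv)
    c=np.c_[(uv[:,0]-K[0,2])/K[0,0]*d,-(uv[:,1]-K[1,2])/K[1,1]*d,-d]
    return R.from_rotvec(m["attitude"]).apply(c)+m["position"]
f=np.load("w2.npz"); p,d=f["p"],f["d"]; hsv=cv2.cvtColor(p,cv2.COLOR_RGB2HSV)
w=((hsv[:,:,1]<75)&(hsv[:,:,2]>90)).astype(np.uint8)
q=np.zeros_like(w); q[100:205,180:335]=w[100:205,180:335]
P=[]
ys,xs=np.nonzero(cv2.erode(q,np.ones((5,5)))); D=d[ys,xs]; ok=D>0
W=pts(f,np.c_[xs,ys][ok],D[ok]); zm=np.median(W[:,2]); W=W[abs(W[:,2]-zm)<.01]
A=np.c_[W[:,:2]-W[:,:2].mean(0),np.ones(len(W))]; s=np.linalg.lstsq(A,W[:,2],rcond=None)[0]; print("slab z, slopes",s[2],s[:2],len(W))
zt=.1796
cs,h=cv2.findContours(q,cv2.RETR_CCOMP,cv2.CHAIN_APPROX_NONE); c=max(cs,key=cv2.contourArea)[:,0,:]
C=ray(f,c,zt)
def line(sel,ax):  # fit edge
    L=cv2.fitLine((C[sel][:,:2]*1000).astype(np.float32),cv2.DIST_HUBER,0,.01,.01).ravel(); return L
cy=c[:,1]; cx=c[:,0]
for n,s in(("left",(cy>115)&(cy<200)&(cx<215)),("right",(cy>115)&(cy<200)&(cx>312)),("far",(cy<112)&(cx>195)&(cx<318))):
    L=line(s,0); print(n,L, np.degrees(np.arctan2(L[1],L[0])),s.sum())
print("f",f["position"])
for cc in cs:
    a=cv2.contourArea(cc)
    if 100<a<1500: 
        e=cv2.fitEllipse(cc); print("hole",a,e,ray(f,[e[0]],zt))
# dowels in top0, side0
from station import env
for n,boxes in(("top",[(210,142,230,162),(216,178,236,198)]),):
    g=np.load(n+"0.npz"); m=env.camera_model(n); hs=cv2.cvtColor(g["p"],cv2.COLOR_RGB2HSV)
    for x0,y0,x1,y1 in boxes:
        mk=(hs[y0:y1,x0:x1,1]>90).astype(np.uint8); k,l,st,ce=cv2.connectedComponentsWithStats(mk); i=1+np.argmax(st[1:,4])
        u=ce[i]+[x0,y0]; print(n,st[i],u,"at z .07:",ray(m,[u],.07))
E
```

```text
slab z, slopes 0.17825388255511285 [-0.00133073  0.00140606] 10277
left [9.8058844e-01 1.9607739e-01 6.1398840e+02 1.3276271e+02] 11.307668 84
right [9.8123366e-01 1.9282240e-01 6.3115698e+02 4.6451870e+01] 11.117542 84
far [ 1.9495544e-01 -9.8081207e-01  6.5616058e+02  8.6119522e+01] -78.75787 122
f [0.64574042 0.09399446 0.36488634]
top [ 0  0 16  4 37] [215.62162162 142.86486486] at z .07: [[0.65874666 0.09630554 0.07      ]]
top [ 7  9  5  6 26] [225.  189.5] at z .07: [[0.521735   0.07047637 0.07      ]]
```

The slab is level and at 11.2°. I'll step 130 mm aside so the same camera sees the lower half unobstructed, and the camera offset then cancels.

```bash
python3 -m jog '[[0,0.08,0,0,0,0],[0,0.16,0,0,0,0],[0,0.23,0,0,0,0],[0,0.26,0,0,0,0],[0,0.26,0,0,0,0],[0,0.26,0,0,0,0],[0,0.26,0,0,0,0]]';python3 - <<'E'
from station import env
from h import *
o=env.get_obs();m=env.camera_model("wrist"); p,d=env.capture("wrist"); cv2.imwrite("pics/w3.png",p[:,:,::-1]); np.savez("w3.npz",p=p,d=d,tcp=o["eef_pos"],**m)
print(o["eef_pos"],o["eef_rot"],o["dq"])
E
```

```text
clock: 6.5
eef_pos: [0.5786, 0.2106, 0.1873]
eef_rot: [3.126, 0.308, -0.0]
ft_force: [0.8, -1.1, -3.4]
width: 0.273
grasp_force: 50.0
[0.57861493 0.21060586 0.18731097] [ 3.12579738e+00  3.07719557e-01 -3.02820994e-04] [ 0.00795715 -0.00147071 -0.00130566 -0.00092416  0.0002713  -0.00043456
 -0.00057718]
```

View pics/w3.png

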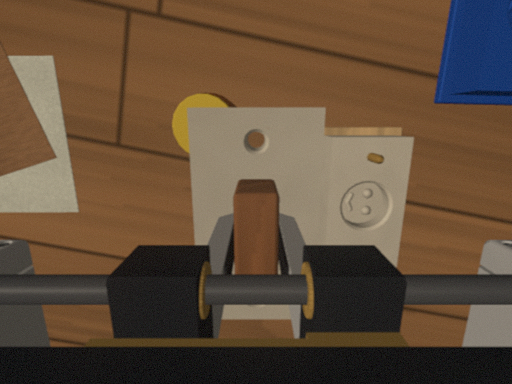

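Wrist view: slab's small hole at (256,141), the lower half's top beside it with small dowel (375,158), hollow centred near (366,205), far edge at row ~137 and right edge running from (411,137) to (398,265).

```bash
python3 - <<'E'
from h import *
f=np.load("w3.npz"); p,d=f["p"],f["d"]; hsv=cv2.cvtColor(p,cv2.COLOR_RGB2HSV); g=p.astype(int).sum(2)/3
w=((hsv[:,:,1]<75)&(hsv[:,:,2]>90))
def edge_row(u,v0,v1):  # subpixel: strongest gradient along column
    a=np.array([cv2.GaussianBlur(p[v0:v1,u-1:u+2,2].astype(np.float32),(3,3),0)[:,1]])[0]; gr=abs(np.diff(a)); i=gr.argmax(); s=slice(max(i-1,0),i+2); return v0+.5+(np.arange(len(gr))[s]*gr[s]).sum()/gr[s].sum()
def edge_col(v,u0,u1):
    a=cv2.GaussianBlur(p[v-1:v+2,u0:u1,2].astype(np.float32),(3,3),0)[1]; gr=abs(np.diff(a)); i=gr.argmax(); s=slice(max(i-1,0),i+2); return u0+.5+(np.arange(len(gr))[s]*gr[s]).sum()/gr[s].sum()
def fit(uv,z):
    W=ray(f,uv,z)[:,:2]*1000; L=cv2.fitLine(W.astype(np.float32),cv2.DIST_HUBER,0,.01,.01).ravel(); return L[2:],L[:2]
zs=.179
th=np.radians(11.2); 
U=np.array([np.cos(th),np.sin(th)]); V=np.array([-U[1],U[0]])
def rep(n,uv,z):
    c,dr=fit(uv,z); print(n,"ang",round(np.degrees(np.arctan2(dr[1],dr[0])),2),"u,v",np.round([c@U,c@V],2))
rep("slab far",[(u,edge_row(u,98,116)) for u in range(240,318,3)],zs)
rep("slab left",[(edge_col(v,180,204),v) for v in range(150,200,3)],zs)
rep("slab right",[(edge_col(v,312,333),v) for v in range(112,125,2)],zs)
rep("low far",[(u,edge_row(u,131,143)) for u in range(334,405,3)],.057)
rep("low right",[(edge_col(v,392,418),v) for v in range(145,260,4)],.057)
# small hole of slab
b=g[126:157,240:273]; print("hole area vals",np.round(b[15,::3]))
q=(hsv[:,:,2]<0.8*np.median(hsv[130:150,215:235,2])).astype(np.uint8)
dk=((hsv[:,:,1]>75)|(hsv[:,:,2]<90)).astype(np.uint8)
gray=cv2.cvtColor(p,cv2.COLOR_RGB2GRAY)
for n,(x0,y0,x1,y1),r0,r1,z in(("slabhole",(235,120,280,162),9,17,zs),("hollow",(330,170,402,240),20,32,.057)):
    s=cv2.resize(gray[y0:y1,x0:x1],None,fx=6,fy=6,interpolation=cv2.INTER_CUBIC)
    H=cv2.HoughCircles(s,cv2.HOUGH_GRADIENT_ALT,1.5,200,param1=100,param2=.6,minRadius=r0*6,maxRadius=r1*6)
    if H is None: print(n,"none"); continue
    for h in H[0][:2]:
        uv=(h[:2]+.5)/6-.5+[x0,y0]; c=ray(f,[uv],z)[0,:2]*1000; print(n,uv,h[2]/6,"u,v",c@U,c@V)
# dowel
x0,y0,x1,y1=360,145,392,170
mk=(hsv[y0:y1,x0:x1,1]>100).astype(np.uint8); k,l,st,ce=cv2.connectedComponentsWithStats(mk); i=1+np.argmax(st[1:,4]); print("dowel",st[i]+[x0,y0,0,0,0],cv2.minAreaRect(np.argwhere(l==i)[:,::-1].astype(np.float32)+[x0,y0]) if 0 else "")
for uu in ((371.5,156.5),(380,159.5)):
    for z in(.057,.083):
        c=ray(f,[uu],z)[0,:2]*1000; print("dowel",uu,z,c@U,c@V)
K=f["K"]
s=np.vstack([cv2.resize(p[120:215,325:420],None,fx=6,fy=6,interpolation=cv2.INTER_CUBIC)]);cv2.imwrite("pics/c3.png",s[:,:,::-1])
print("tcp u,v",f["tcp"][:2]*1000@U,f["tcp"][:2]*1000@V)
E
```

```text
slab far ang -78.71 u,v [687.09  83.68]
slab left ang 11.43 u,v [636.58 139.19]
slab right ang 9.92 u,v [680.    48.84]
low far ang -78.74 u,v [662.17 -30.07]
low right ang 11.31 u,v [589.17 -80.16]
hole area vals [137. 112.  72.  79.  79.  78.  82.  77. 112. 155. 136.]
slabhole [254.58333397 140.08333397] 10.566996 u,v 665.6638023982179 94.86102529259398
hollow [364.33333206 203.58333206] 23.405466 u,v 585.2348875549235 -32.832297373210864
dowel [367 153  17  10 124] 
dowel (371.5, 156.5) 0.057 640.2112926570952 -35.609343476753224
dowel (371.5, 156.5) 0.083 643.3209550087887 -24.69756388401629
dowel (380, 159.5) 0.057 636.8561967244394 -45.50127286482973
dowel (380, 159.5) 0.083 640.2481361383564 -33.7572473919639
tcp u,v 608.502192117667 94.20800849954529
```

View pics/c3.png

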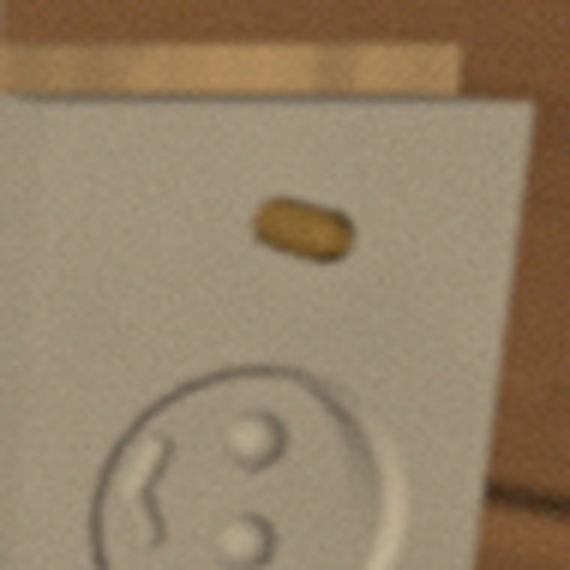

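The dowel's foot and tip rays agree at u=640.2, and the far edge gives the same centre of 582.2 (v about -34.5). I'm moving back over the lower half and down to about 7 mm above the dowel tips for a look through the hole.

```bash
python3 -m jog '[[0,-0.08,0,0,0,0],[0,-0.16,0,0,0,0],[0,-0.23,0,0,0,0],[0,-0.262,0,0,0,0],[0,-0.262,-0.05,0,0,0],[0,-0.262,-0.1,0,0,0],[0,-0.262,-0.12,0,0,0],[0,-0.262,-0.12,0,0,0]]'; python3 -m jog '[[0,0,0,0,0,0],[0,0,0,0,0,0]]'; cat > look.py <<'E'
import sys
from station import env
from h import *
o=env.get_obs();m=env.camera_model("wrist"); p,d=env.capture("wrist"); n=sys.argv[1]
np.savez(n+".npz",p=p,d=d,tcp=o["eef_pos"],**m)
a=cv2.resize(p[120:165,225:290],None,fx=10,fy=10,interpolation=cv2.INTER_CUBIC); cv2.imwrite(f"pics/{n}.png",a[:,:,::-1])
print(o["eef_pos"],o["eef_rot"],o["ft_force"])
z=o["eef_pos"][2]-.0075
U=np.array([.981,.194]);V=np.array([-.194,.981])
for v in(130,135,140,145,150): # hole at slab top, tip at .083
    A,B=ray(m,[(256,v)],z)[0,:2]*1000,ray(m,[(256,v)],.083)[0,:2]*1000; print(v,"top u,v",A@U,A@V,"tip",B@U,B@V)
E
python3 look.py w4
```

```text
clock: 7.35
eef_pos: [0.5779, 0.0806, 0.1265]
eef_rot: [-3.126, -0.309, 0.003]
ft_force: [0.0, -0.1, -4.6]
width: 0.277
grasp_force: 50.0
clock: 7.55
eef_pos: [0.5791, 0.081, 0.1286]
eef_rot: [-3.126, -0.31, -0.002]
ft_force: [0.8, -0.7, -3.5]
width: 0.272
grasp_force: 50.0
[0.57910621 0.08104261 0.12860963] [-3.12623388e+00 -3.09616461e-01 -2.43429393e-03] [ 0.75432346 -0.67058528 -3.47844477]
130 top u,v 647.6194632271645 -33.06166438639252 tip 646.6859235455644 -33.07507582706076
135 top u,v 644.3804206376059 -33.07104020246287 tip 642.7845131772261 -33.08636894995652
140 top u,v 641.1138696019888 -33.0804956451894 tip 638.8499690251532 -33.097757982755695
145 top u,v 637.8194581915 -33.09003173327429 tip 634.8818671928757 -33.10924415247999
150 top u,v 634.4968284484229 -33.09964950287117 tip 630.8797765221394 -33.120828707171086
```

View pics/w4.png

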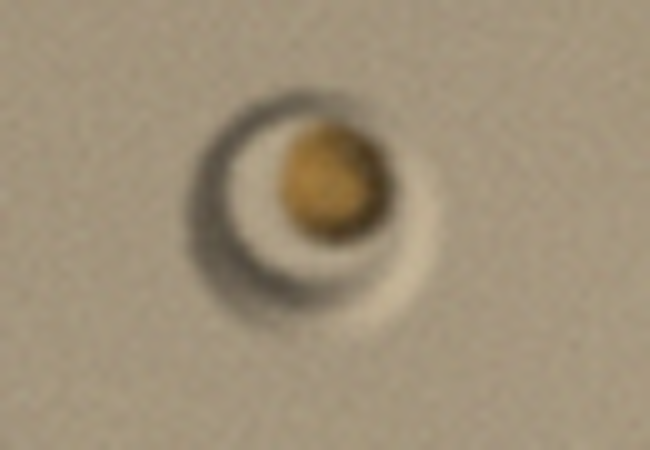

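Through the hole (centre (256,141)) the dowel tip sits at about (258,137.5). By ray that is 1.8 mm off across (−v) and 0.2 mm along, so I correct for it and lower in stages while watching the force.

```bash
python3 -m jog '[[0.001,-0.0035,0,0,0,0],[0.001,-0.0035,0,0,0,0],[0.001,-0.0035,-0.005,0,0,0],[0.001,-0.0035,-0.01,0,0,0],[0.001,-0.0035,-0.015,0,0,0],[0.001,-0.0035,-0.015,0,0,0]]'; python3 -m jog '[[0,0,-0.004,0,0,0],[0,0,-0.008,0,0,0],[0,0,-0.012,0,0,0],[0,0,-0.012,0,0,0]]'; python3 look.py w5
```

```text
clock: 8.2
eef_pos: [0.5787, 0.079, 0.1194]
eef_rot: [-3.126, -0.31, 0.001]
ft_force: [0.0, -0.4, -4.5]
width: 0.274
grasp_force: 50.0
clock: 8.6
eef_pos: [0.5788, 0.079, 0.1136]
eef_rot: [-3.126, -0.31, 0.001]
ft_force: [-0.1, -0.4, -5.0]
width: 0.272
grasp_force: 50.0
[0.57883326 0.07901981 0.11362832] [-3.12619815e+00 -3.09511454e-01  7.19049687e-04] [-0.08207423 -0.36303058 -4.99733904]
130 top u,v 646.9319602033493 -35.02472556186942 tip 646.3185273459352 -35.02801227282268
135 top u,v 643.6952727759814 -35.03373050418011 tip 642.6798004072567 -35.03813574841385
140 top u,v 640.430866138204 -35.04281256542683 tip 639.009911164556 -35.04834592213582
145 top u,v 637.1383826749031 -35.05197274054764 tip 635.3084575821787 -35.05864391251119
150 top u,v 633.8174585927741 -35.06121204166918 tip 631.5750306788661 -35.06903085738617
```

View pics/w5.png

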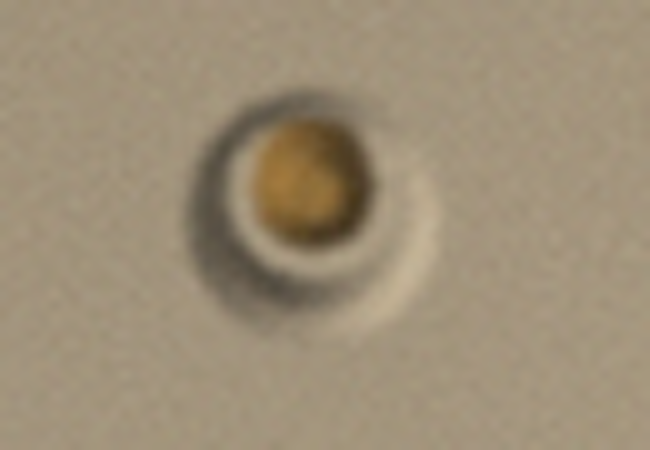

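The dowel is now centred in the hole across v (at (312,182) in the crop), and both tips are entered with no extra force. I continue down with a 0.5 mm nudge along u.

```bash
python3 -m jog '[[0.001,0,-0.005,0,0,0],[0.001,0,-0.01,0,0,0],[0.001,0,-0.015,0,0,0],[0.001,0,-0.015,0,0,0]]'; python3 -m jog '[[0,0,-0.005,0,0,0],[0,0,-0.01,0,0,0],[0,0,-0.015,0,0,0],[0,0,-0.015,0,0,0]]';python3 -m jog '[[0,0,-0.002,0,0,0],[0,0,-0.004,0,0,0],[0,0,-0.004,0,0,0]]'
```

```text
clock: 9.05
eef_pos: [0.5793, 0.079, 0.106]
eef_rot: [-3.126, -0.31, 0.001]
ft_force: [0.1, -0.3, -4.9]
width: 0.272
grasp_force: 50.0
clock: 9.45
eef_pos: [0.5793, 0.079, 0.0985]
eef_rot: [-3.126, -0.309, 0.001]
ft_force: [-0.5, -0.0, -4.4]
width: 0.275
grasp_force: 50.0
clock: 9.75
eef_pos: [0.5794, 0.079, 0.0968]
eef_rot: [-3.126, -0.309, 0.0]
ft_force: [-0.3, -0.1, -4.1]
width: 0.273
grasp_force: 50.0
```

```bash
for i in 1; do python3 -m jog '[[0,0,-0.002,0,0,0],[0,0,-0.002,0,0,0],[0,0,-0.002,0,0,0]]'; python3 -m jog '[[0,0,-0.002,0,0,0],[0,0,-0.002,0,0,0],[0,0,-0.002,0,0,0]]'; done
```

```text
clock: 10.05
eef_pos: [0.5795, 0.079, 0.0959]
eef_rot: [-3.126, -0.309, 0.0]
ft_force: [1.0, 0.6, -3.5]
width: 0.276
grasp_force: 50.0
clock: 10.35
eef_pos: [0.5794, 0.079, 0.0949]
eef_rot: [-3.126, -0.309, 0.0]
ft_force: [0.5, 0.5, -4.0]
width: 0.27
grasp_force: 50.0
```

```bash
python3 -m jog '[[0,0,-0.001,0,0,0],[0,0,-0.001,0,0,0],[0,0,-0.001,0,0,0]]'; python3 -m jog '[[0,0,-0.001,0,0,0],[0,0,-0.001,0,0,0],[0,0,-0.001,0,0,0]]'
```

```text
clock: 10.65
eef_pos: [0.5795, 0.079, 0.0944]
eef_rot: [-3.126, -0.31, 0.0]
ft_force: [0.2, -0.9, -4.0]
width: 0.274
grasp_force: 50.0
clock: 10.95
eef_pos: [0.5795, 0.0791, 0.0944]
eef_rot: [3.126, 0.309, 0.0]
ft_force: [-3.8, -1.4, 4.6]
width: 0.274
grasp_force: 50.0
```

Contact is at the expected height (TCP 0.0944). I'm adding push in small steps.

```bash
python3 -m jog '[[0,0,-0.0006,0,0,0],[0,0,-0.0006,0,0,0],[0,0,-0.0006,0,0,0]]'; python3 -m jog '[[0,0,-0.0004,0,0,0],[0,0,-0.0004,0,0,0],[0,0,-0.0004,0,0,0],[0,0,-0.0004,0,0,0]]'
```

```text
clock: 11.25
eef_pos: [0.5795, 0.0791, 0.0944]
eef_rot: [3.126, 0.309, 0.0]
ft_force: [-6.7, -1.2, 10.6]
width: 0.27
grasp_force: 50.0
clock: 11.65
eef_pos: [0.5795, 0.0791, 0.0944]
eef_rot: [3.126, 0.309, 0.0]
ft_force: [-8.2, -2.1, 14.2]
width: 0.269
grasp_force: 50.0
```

```bash
python3 -m jog '[[0,0,0,0,0,0],[0,0,0,0,0,0],[0,0,0,0,0,0]]'; python3 - <<'E'
from station import env
from h import *
m=env.camera_model("wrist"); p,d=env.capture("wrist"); K=m["K"]
ys,xs=np.mgrid[115:200:3,195:318:3]; k=(xs<225)|(xs>300)|((ys<128)); xs,ys=xs[k],ys[k]; D=d[ys,xs]
c=np.c_[(xs-K[0,2])/K[0,0]*D,-(ys-K[1,2])/K[1,1]*D,-D]; W=R.from_rotvec(m["attitude"]).apply(c)+m["position"]
W=W[abs(W[:,2]-np.median(W[:,2]))<.005]; s=np.linalg.lstsq(np.c_[W[:,:2]-W[:,:2].mean(0),np.ones(len(W))],W[:,2],rcond=None)[0]
print("top z, slopes",s[2],s[:2]); o=env.get_obs(); print(o["ft_force"],o["moment"],o["eef_pos"],o["grasp_force"])
E
```

```text
clock: 11.95
eef_pos: [0.5795, 0.0791, 0.0944]
eef_rot: [3.126, 0.309, 0.0]
ft_force: [-7.4, -2.2, 13.2]
width: 0.27
grasp_force: 50.0
top z, slopes 0.08651580166087151 [0.00185228 0.00050762]
[-6.96969132 -3.13371787 15.01408997] [-4.53558108e-01  1.81518532e+00 -1.46184649e-03] [0.5795405  0.07904689 0.09439502] 50.00418663024902
```

The slab's top is at 0.0865 m against an expected 0.087 m, it is level, and the push is about 14 N with the grip at 50 N. I'm handing in.

```bash
python3 -c "
from station import env
print(env.finish_job())"
```

```text
the job is handed in; nothing more can be done
None
```

The long upper half is down on both dowels, flat on the lower half, and I handed the job in at about 12 s while still gripping it at 50 N and pressing with about 14 N; the hand-in returned no verdict.

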